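# Unlock a specimen case with its bent key and hook out the tray

## Robot

A 6-joint arm with a two-finger parallel gripper is mounted at the origin on the work surface. World frame = base frame: x ahead of the robot, y to its left, z up, the work surface at z = 0. Lengths are in mm, angles in rad, forces in N, time in s.
With the tool pointing down it reaches from about 275 to 1000 mm from the base axis. Payload 8.4 kg.
Tool frame: the origin (TCP) lies midway between the tips of the shut fingers; the grasp point (between the pads) lies 19 mm behind it; z points along the fingers, y is the line along which they close (so a half turn about z gives the same grasp; the last joint's range is limited). The gripper opens to 85 mm and grips with 20 to 120 N. Pads are 22 mm wide; open, the fingers measure 114 mm over their backs; the gripper's body (76 mm by 85 mm) begins 54 mm behind the grasp point. The pads swing forward as they close: fully open they stand 13 mm farther back than shut.
Start: joints at [-1.237, 0.353, 1.633, -0, 1.155, -0.002], TCP at [205.951, -590.095, 231.281] pointing down, gripper open.
Joint ranges: [-2.63, 2.63], [-0.92, 2.1], [0.06, 2.66], [-1.3, 4.44], [0, 2.69], [-3.02, 3.02]. Speed limits (rad/s): [2.22, 2.22, 2.79, 3.14, 3.14, 3.14].

## Interface

Orientations are given as [roll, pitch, yaw] about the fixed x, y, z axes, in that order (R = Rz(yaw) Ry(pitch) Rx(roll)).
In Python, from rig import r gives the robot as it stands.
- The arm moves only by the shell command python3 -m inch 'ROWS' [OPENING] [FORCE]. ROWS is JSON, a list that holds one entry, the list of rows, each a list of 6 numbers: the shift along the tool's x, y, z scaled (see below), then the turn, a rotation vector about the tool's x, y, z scaled (see below). In form: [[[tx, ty, tz, wx, wy, wz], ...]]. A call has 1 to 8 rows; each row is the pose to reach, as a shift and turn from the pose commanded when the call began, along the tool's axes at that moment, turning the shorter way round; what a row does not reach only later rows make up. The controller multiplies each number of a shift by 20 cm and each number of a turn by pi rad. A row lasts 1/12 s, in which the tool goes at most 41.7 mm and 7.16 degrees, less where a joint would pass 70% of its speed; a pose out of reach is approached as far as the arm can. A call with a number of a shift or a turn outside -1 to 1 is refused whole. A call with a gripper value outside its range is refused whole. OPENING is the gripper's target within -1 to 1 (fully open at 1, half-way at 0, shut at -1), set as the call begins (- or left out, the last holds). The fingers move at their own pace and stop on an object; FORCE is the grip in N (left out, the last holds). Time passes only in rows, so rows that repeat a pose let the fingers close. It gives the time, the measured TCP pose, the force, the opening and the grip force at its end, in the units of the state.
- r.sense(): the state, without advancing time (a new reading comes with each control period).
- r.grab_frame(name): name is "side" or "top"; returns the picture (420x560x3 uint8, red, green, blue); there is no depth.
- r.camera_info(name): a dict with "K" (3x3 intrinsics, pixels), "rvec" (rotation vector, rad) and "tvec" (3), from world to camera coordinates, as OpenCV has them. Camera axes: x right, y down, z forward; pixel columns grow to the right and rows downward; lengths in mm; the calibration is good to about 2 mm. A picture is of the moment at which its call begins. camera_info takes no time and is no camera call.
- r.sign_off(): hands the job in; it is judged then, once.
The state is a dict: "clock": time; "qpos": joint angles; "qvel": joint speeds; "joint_efforts": joint torques, N m; "eef_pos": TCP position; "tcp_rot": TCP orientation; "contact_force": force on the tool from outside, world axes, zero at the start; "wrist_torque": the same for the moment, N m; "opening": opening from 0.0 (shut) to 1.0 (fully open); "grasp_force": force on a finger pad.
Only numpy, scipy, OpenCV 4.12 (cv2) and the standard library are available. Lean on these libraries where they do the work, as an engineer would, in place of code of your own. Each camera call takes 0.05 s, during which the arm holds its last target. There are 200 camera calls.

## Task

Unlock the fossil specimen case by putting the bit of the bent key into the slot of the latch on its roof and turning it a quarter turn anticlockwise (seen from above) to its stop; take the key out, stand it down and swing the front panel open to a right angle or a little more. Then take the key again by its wooden handle, reach in, hook the bit behind the tray's front wall and drag the tray forward until about half of its length stands out of the case, with the fossil still upright in it. Finally stand the key on the table on its bit and handle, clear of the tray; turn the latch and move the tray only with the key, never with the gripper, and leave the other things where they are.

Things in the scene. Friction and masses are not known exactly. Their poses are not given: they have to be found in the camera images.
- case: Fixed grey specimen case, 200 deep (x) x 190 wide (y), clear rear roof. Roof top z = 128 mm, underside 120; walls 8, inner width 174. Its floor is a white board 8 mm thick, 210 wide, that runs on 160 mm in front of the case. Origin: on the table (z = 0), middle of the box's front plane; x into the case, y to its left, z up. The shut front panel, 12 mm thick, is before that plane.
- door (a joint): Grey front panel, 188 x 116 mm, top at z = 126, upright hinge at its left (+y) edge. 0 = shut, grows as it swings out towards the robot, 1.57 = square to the case, limit 1.9 rad. Light, stays where left (0.06 N m friction). It cannot open until the latch is turned: the cam holds a steel pin on its top edge.
- door_pull (a point): Grip point of the panel's pull, an upright round steel bar 12 mm thick, 35 mm in front of the panel near its free (right) edge, from z = 75 to 155 mm. The point is on the bar's axis at z = 140, 14 mm above the panel's top. Two level stubs (tops at z = 88 and 117) join it to the panel. It turns about door_hinge, 169 mm away.
- door_hinge (a point): Point on the panel's upright hinge axis, at z = 140 mm; fixed to the panel (its frame turns with it).
- latch (a joint): Quarter-turn cam latch on the front strip of the roof, upright axis: steel block 42 x 42 x 30 mm with a slot in its top, and at its foot a hooked cam that grips the panel's pin. 0 = locked, grows anticlockwise seen from above, 1.57 = stop, unlocked. Friction 0.12 N m; stays where it is left.
- latch_slot (a point): Centre of the slot's mouth, on the latch's axis, in the top of its block (z = 158 mm; 30 mm over the roof, 30 behind the case's front plane, 20 right of its middle). The slot is 28 mm long along this frame's y, 10 wide along x, 14 deep, chamfered 2 mm. The frame turns with the latch; locked, it is parallel to the case's.
- key: Loose bent key and hook, 0.2 kg, 182 long, 50 high, standing on its bit and handle. Origin: centre of the bit's lower end; x from handle to bit, z up. Bit: flat steel blade 6 (x) x 24 (y) mm, z = 0 to 24; it enters the latch's slot with the key's x along the slot's x, with up to 0.17 rad of play: turn on until the latch is at its stop. Bar to the handle: 12 wide, z = 38 to 50.
- key_head (a point): In the key's head, a steel block 24 x 24 mm, z = 22 to 50, straight above the bit; the point is 42 mm over the bit's lower end.
- key_handle (a point): In the key's wooden handle, a block 28 mm wide (y), z = 0 to 50, 110 to 170 mm behind the bit. The point is 140 mm behind the bit, 30 mm over the key's foot.
- tray: Loose open grey tray in the case, 130 (x) x 110 (y) x 35 mm high, walls and floor 4 mm, 0.3 kg, on the case floor (z = 8). Origin: centre of its underside; x points away from the front wall into the case. Front wall's outer face at x = -65; at least 36 mm is free behind that wall. At the start the front wall is 20 to 50 mm inside the case's front plane.
- fossil: Brown fossil tooth, 70 x 53 x 48 mm, 0.25 kg, lying in the rear of the tray. Origin: centre of its underside, z up.
- sample_box: Bystander: white box 60 x 60 x 30 mm on the rear of the case's roof. Origin at its underside.
- bottle: Bystander: amber bottle 56 mm across, 130 high, standing to the right of the case. Origin at its underside.
- fragment: Bystander: fossil fragment 90 x 60 x 55 mm, right of the key. Origin at its underside.
- brush: Bystander: brush 180 mm long, lying left of the case.
- spatula: Bystander: spatula 200 mm long, lying left of the case.
- mug: Bystander: white mug 80 mm across, 95 high, on the right. Origin at its underside.
- slab: Bystander: plaster slab 100 x 80 x 32 mm, left and far. Origin at its underside.

How it is judged:
By the outcome, as a careful person would: the job done as asked, in the order asked, and still so for the second after the job is handed in, with the robot touching nothing.
It also fails if it takes over 72 s, if anything falls off the work surface, if the arm or the gripper's body presses on something with over 40 N, if the wrist force passes 120 N, or if a joint passes its speed limit or range.

## Working session

There is one attempt and no reset: what is moved stays moved. The work goes in short steps, Python scripts to look and compute and a shell command to move; the robot and the scene stay as the last step left them, time stands still between calls to the robot, and variables do not carry over. Pictures are saved under pics/ and viewed, at most 12 in all, crops included, and the job is handed in when it is done.

```bash
ls; mkdir -p pics; python3 - <<'E'
from rig import r
import cv2
for n in("side","top"):
    cv2.imwrite(f"pics/{n}0.png",r.grab_frame(n)[:,:,::-1]); c=r.camera_info(n); print(n,c)
print(r.sense())
E
```

```text
pics
side {'K': array([[408.05048804,   0.        , 287.27127227],
       [  0.        , 408.05048804, 203.09471341],
       [  0.        ,   0.        ,   1.        ]]), 'rvec': array([ 2.46189146, -0.27137525,  0.07608673]), 'tvec': array([-592.63964063,  147.55270284, 1186.88511403])}
top {'K': array([[529.94635383,   0.        , 284.96152603],
       [  0.        , 529.94635383, 203.51822308],
       [  0.        ,   0.        ,   1.        ]]), 'rvec': array([ 2.09289312, -2.13303937,  0.19784762]), 'tvec': array([  -1.80463103,  603.76825318, 1660.64679748])}
{'clock': 0.1, 'qpos': array([-1.23742471e+00,  3.53535044e-01,  1.63405909e+00,  6.82893178e-06,
        1.15517414e+00, -2.39291476e-03]), 'qvel': array([-1.36696098e-03, -1.84222232e-03, -2.40461869e-03,  1.07942895e-03,
        7.23890511e-05,  1.09497907e-03]), 'joint_efforts': array([-1.94748129e-03, -6.06356549e+01, -3.42819250e+01, -1.51058675e-04,
        3.78656667e-03, -7.81193052e-06]), 'eef_pos': array([ 205.80221536, -589.70447799,  230.66441695]), 'tcp_rot': array([-3.14041705e+00, -9.05744311e-06,  3.35761770e-01]), 'contact_force': array([-0.00296811, -0.01373459,  0.06012494]), 'wrist_torque': array([ 0.00325252, -0.03357766, -0.04081979]), 'grasp_force': 0.0, 'opening': 0.9995951506379985}
```

View pics/side0.png

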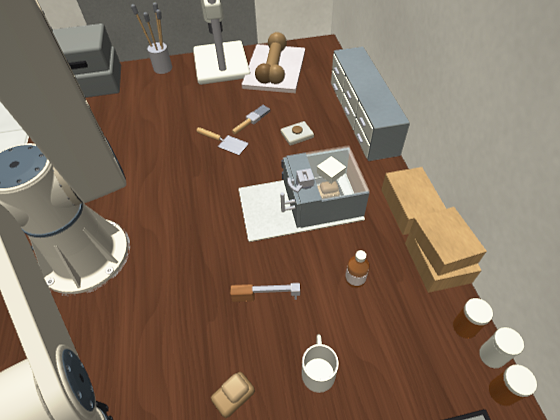

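View pics/top0.png

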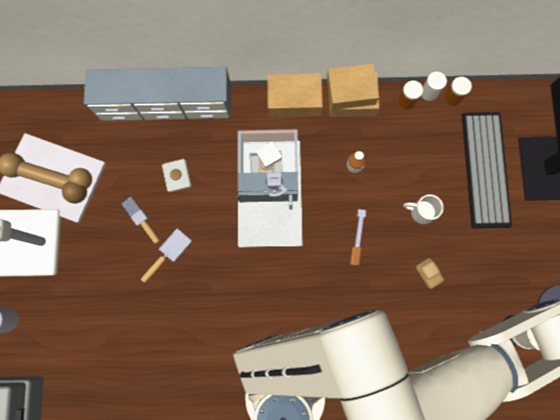

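The side view shows the case at about (325,185), the latch at (302,178), and the key from handle (241,292) to head (295,289). In the top view the case is at (268,170), the latch at (274,182), the pull at (291,200), and the key from (356,257) to (361,212). I'll enlarge both.

```bash
python3 - <<'E'
import cv2,numpy as np
s=cv2.imread('pics/side0.png');t=cv2.imread('pics/top0.png')
a=cv2.resize(s[135:310,225:380],None,fx=3.4,fy=3.4,interpolation=cv2.INTER_CUBIC)
b=cv2.resize(t[120:275,230:380],None,fx=3.8,fy=3.8,interpolation=cv2.INTER_CUBIC)
cv2.imwrite('pics/a1.png',a);cv2.imwrite('pics/b1.png',b)
E
```

```text
(no output)
```

View pics/a1.png

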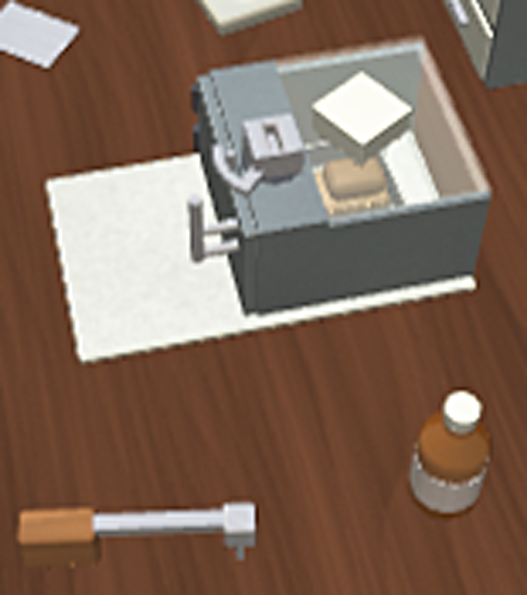

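View pics/b1.png

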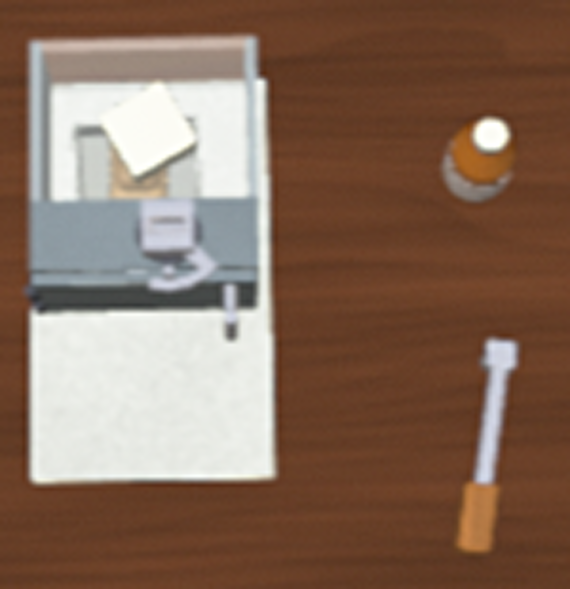

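The crops show the key standing on bit and handle (top crop: head (501,354), handle (478,518)), the latch block's slot at top crop (168,220) and side crop (273,136), the pull's top at side crop (195,200), and the board's front edge.

```bash
cat > h.py <<'E'
from rig import r
import numpy as np, cv2
from scipy.spatial.transform import Rotation as Rot
C={n:r.camera_info(n) for n in("side","top")}
def P(n):
    c=C[n];return c["K"]@np.c_[cv2.Rodrigues(c["rvec"])[0],c["tvec"]]
def tri(s,t):
    X=cv2.triangulatePoints(P("side"),P("top"),np.array(s,float).reshape(2,1),np.array(t,float).reshape(2,1))[:,0];X=X[:3]/X[3]
    return X
def proj(n,X):
    q=P(n)@np.r_[X,1];return q[:2]/q[2]
def plane(n,px,z):
    c=C[n];R=cv2.Rodrigues(c["rvec"])[0];o=-R.T@np.ravel(c["tvec"]);d=R.T@np.linalg.inv(c["K"])@np.r_[px,1]
    return o+d*(z-o[2])/d[2]
A=lambda u,v:(225+(u)/3.4-.35,135+v/3.4-.35)
B=lambda u,v:(230+u/3.8-.37,120+v/3.8-.37)
def tool(dpos,rpy=None,rpy_now=None):
    s=r.sense();R=Rot.from_euler('xyz',s["tcp_rot"])
    return R.inv().apply(dpos)/200
E
python3 - <<'E'
from h import *
np.set_printoptions(precision=1,suppress=True)
for n in C: 
    c=C[n];R=cv2.Rodrigues(c["rvec"])[0];print(n,-R.T@np.ravel(c["tvec"]))
for k,a,b in [("boardL",(48,184),(30,482)),("boardR",(82,357),(274,479)),("slot",(273,136),(168,220)),("head top c",(239,512),(501,351)),("handle top c",(57,522),(480,515))]:
    X=tri(A(*a),B(*b));print(k,X,"reproj err",proj("side",X)-A(*a),proj("top",X)-B(*b))
print("board plane",plane("top",B(30,482),8),plane("top",B(274,479),8),plane("side",A(48,184),8),plane("side",A(82,357),8))
print("slot158",plane("top",B(168,220),158),plane("side",A(273,136),158))
im={n:cv2.imread(f'pics/{n}0.png') for n in C}
for n,(x0,x1,y0,y1) in dict(top=(340,375,200,275),side=(225,310,275,310)).items():
    h=cv2.cvtColor(im[n],cv2.COLOR_BGR2HSV);sub=h[y0:y1,x0:x1]
    for nm,m in (("wood",(sub[...,1]>140)&(sub[...,2]>140)),("steel",(sub[...,1]<70)&(sub[...,2]>140))):
        cs,_=cv2.findContours(m.astype(np.uint8),0,2);c=max(cs,key=cv2.contourArea)
        rc=cv2.minAreaRect(c);bx=cv2.boxPoints(rc)+[x0,y0]
        print(n,nm,rc[1],bx.ravel(),"at z50",[plane(n,p,50)[:2] for p in bx])
E
```

```text
side [ 460.  -732.6 1016.5]
top [ 266.5  -28.  1746.6]
boardL [474.9 147.4  -3.7] reproj err [-0.4  0.1] [-0.  -0.2]
boardR [473.3 -65.2   9.3] reproj err [-1.2  0.4] [-0.1 -0.7]
slot [665.6  18.7 157.6] reproj err [ 0.5 -0.2] [0.  0.3]
head top c [ 571.2 -260.4   56. ] reproj err [ 0.1 -0. ] [0.  0.1]
handle top c [ 433.1 -236.7   52.5] reproj err [-0.4  0.2] [-0.  -0.2]
board plane [472.8 146.1   8. ] [471.3 -65.5   8. ] [476.  137.6   8. ] [477.  -63.5   8. ]
slot158 [666.5  18.7 158. ] [663.9  18.  158. ]
top wood (8.34386157989502, 17.111984252929688) [349.8 263.7 352.2 246.7 360.4 247.9 358.  264.9] at z50 [array([ 405.8, -216.2]), array([ 459.8, -226.3]), array([ 455.5, -252.5]), array([ 401.6, -242.4])]
top steel (7.514467239379883, 38.11555099487305) [354.7 246.8 358.1 208.8 365.6 209.5 362.1 247.5] at z50 [array([ 459.5, -234.2]), array([ 583.1, -250.8]), array([ 580.4, -274.9]), array([ 456.9, -258. ])]
side wood (9.356743812561035, 22.45618438720703) [229.5 285.2 251.9 283.8 252.5 293.1 230.1 294.5] at z50 [array([ 405.2, -219.8]), array([ 462.9, -228.7]), array([ 460.1, -255.1]), array([ 403.3, -246.4])]
side steel (8.0, 47.0) [252. 283. 299. 283. 299. 291. 252. 291.] at z50 [array([ 463.4, -226.6]), array([ 583.3, -253.6]), array([ 578. , -275.7]), array([ 459.8, -249.1])]
```

```bash
cat > need.py <<'E'
# need.py x y z yaw : prints shift/turn in inch units from the sensed pose
import sys
from h import *
x,y,z,yaw=map(float,sys.argv[1:5]);s=r.sense();R=Rot.from_euler('xyz',s["tcp_rot"])
T=Rot.from_euler('xyz',[np.pi,0,yaw])
print("t",np.round(s["clock"],1),"pos",np.round(s["eef_pos"],1),"rot",np.round(s["tcp_rot"],3),"F",np.round(s["contact_force"],1),"shift",np.round(R.inv().apply(np.array([x,y,z])-s["eef_pos"])/200,3),"turn",np.round((R.inv()*T).as_rotvec()/np.pi,3))
E
python3 -m inch '[[[1,-0.42,0,0,0,0],[1,-0.42,0,0,0,0],[1,-0.42,0,0,0,0],[1,-0.42,0,0,0,0],[1,-0.42,0,0,0,0]]]' 1
python3 -m inch '[[[1,-0.42,0,0,0,0.16],[1,-0.42,0,0,0,0.16],[1,-0.42,0,0,0,0.16],[1,-0.42,0,0,0,0.16],[1,-0.42,0,0,0,0.16],[1,-0.42,0,0,0,0.16]]]'
python3 need.py 571 -261 110 -0.172
python3 - <<'E'
from h import *
a=plane("top",B(267,80),8);b=plane("top",B(274,479),8);print(a,b,np.arctan2(*(a-b)[1::-1]))
E
```

```text
clock: 0.52
eef_pos: [361.6, -449.1, 231.0]
tcp_rot: [-3.141, 0.0, 0.335]
contact_force: [1.2, -0.6, 0.3]
opening: 0.998
grasp_force: 0.0
clock: 1.02
eef_pos: [524.6, -302.2, 231.1]
tcp_rot: [-3.14, -0.001, -0.168]
contact_force: [0.1, -0.5, -0.6]
opening: 1.005
grasp_force: 0.0
t 1.0 pos [ 524.6 -302.2  231.1] rot [-3.14e+00 -1.00e-03 -1.68e-01] F [ 0.1 -0.5 -0.6] shift [ 0.194 -0.241  0.606] turn [-0.    -0.     0.001]
[832.37300203 -67.86836905   8.        ] [471.30964123 -65.51871879   8.        ] -0.006507492465420739
```

```bash
python3 -m inch '[[[0.19,-0.24,0.3,0,0,0],[0.19,-0.24,0.6,0,0,0],[0.19,-0.24,0.6,0,0,0],[0.19,-0.24,0.6,0,0,0],[0.19,-0.24,0.6,0,0,0]]]'
python3 need.py 571 -261 20 -0.172
python3 - <<'E'
from h import *
cv2.imwrite("pics/c.png",np.vstack([cv2.resize(r.grab_frame(n)[y:y+100,x:x+180,::-1],None,fx=3,fy=3,interpolation=cv2.INTER_CUBIC) for n,x,y in(("side",210,230),("top",280,180))]))
E
```

```text
clock: 1.43
eef_pos: [565.3, -262.6, 107.6]
tcp_rot: [-3.14, 0.007, -0.165]
contact_force: [-0.1, -0.0, -0.1]
opening: 0.997
grasp_force: 0.0
t 1.4 pos [ 565.3 -262.6  107.6] rot [-3.14   0.007 -0.165] F [-0.1 -0.  -0.1] shift [ 0.03  -0.011  0.438] turn [-0.001  0.002  0.002]
```

View pics/c.png

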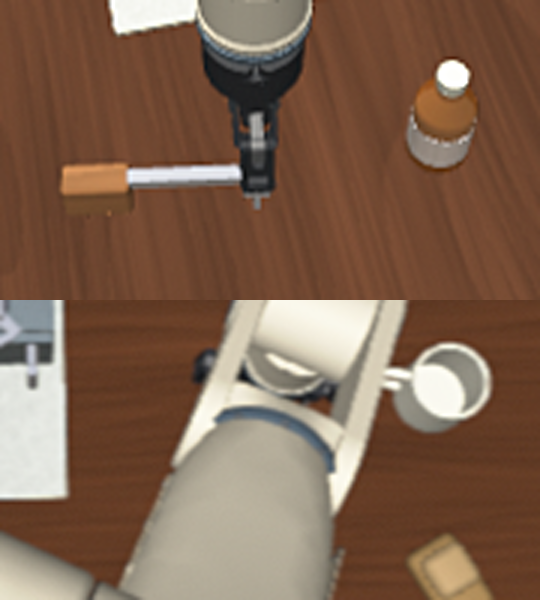

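The side view shows the fingers straddling the key head at about (257,180), well placed; the arm hides the key from the top camera. Next I descend and grip.

```bash
python3 -m inch '[[[0,0,0.2,0,0,0],[0,0,0.4,0,0,0],[0,0,0.455,0,0,0],[0,0,0.455,0,0,0],[0,0,0.455,0,0,0]]]'
python3 need.py 571 -261 20 -0.172
python3 -m inch '[[[0,0,0,0,0,0],[0,0,0,0,0,0],[0,0,0,0,0,0],[0,0,0,0,0,0],[0,0,0,0,0,0],[0,0,0,0,0,0],[0,0,0,0,0,0]]]' -1 90
```

```text
clock: 1.95
eef_pos: [568.0, -265.5, 22.2]
tcp_rot: [3.141, -0.001, -0.168]
contact_force: [0.8, 0.3, 1.5]
opening: 0.999
grasp_force: 0.0
t 2.0 pos [ 568.  -265.5   22.2] rot [ 3.141e+00 -1.000e-03 -1.680e-01] F [0.8 0.3 1.5] shift [ 0.011 -0.025  0.011] turn [ 0.    -0.     0.001]
clock: 2.53
eef_pos: [568.1, -264.6, 21.4]
tcp_rot: [3.141, -0.002, -0.167]
contact_force: [-0.6, 0.8, 7.6]
opening: 0.262
grasp_force: 87.4
```

```bash
python3 -m inch '[[[0,0,-0.1,0,0,0],[0,0,-0.3,0,0,0],[0,0,-0.5,0,0,0],[0,0,-0.7,0,0,0],[0.05,-0.2,-0.9,0,0,0],[0.1,-0.4,-0.97,0,0,0],[0.15,-0.6,-0.97,0,0,0],[0.15,-0.75,-0.97,0,0,0]]]'
python3 -m inch '[[[0,-0.2,0,0,0,0],[0,-0.4,0,0,0,-0.03],[0.05,-0.6,0,0,0,-0.05],[0.08,-0.73,0,0,0,-0.05],[0.08,-0.73,0,0,0,-0.05],[0.08,-0.73,0,0,0,-0.05]]]'
python3 need.py 662 19 205 -0.0065
python3 - <<'E'
from h import *
cv2.imwrite("pics/d.png",cv2.resize(r.grab_frame("side")[130:250,210:370,::-1],None,fx=5,fy=5,interpolation=cv2.INTER_CUBIC))
E
```

```text
clock: 3.2
eef_pos: [623.2, -123.5, 216.7]
tcp_rot: [3.141, -0.005, -0.168]
contact_force: [1.1, -0.3, -1.6]
opening: 0.266
grasp_force: 88.1
clock: 3.7
eef_pos: [661.1, 18.6, 213.7]
tcp_rot: [3.141, 0.001, -0.007]
contact_force: [0.2, 0.5, -1.3]
opening: 0.263
grasp_force: 88.1
t 3.7 pos [661.1  18.6 213.7] rot [ 3.141e+00  1.000e-03 -7.000e-03] F [ 0.2  0.5 -1.3] shift [ 0.004 -0.002  0.044] turn [ 0.  0. -0.]
```

View pics/d.png

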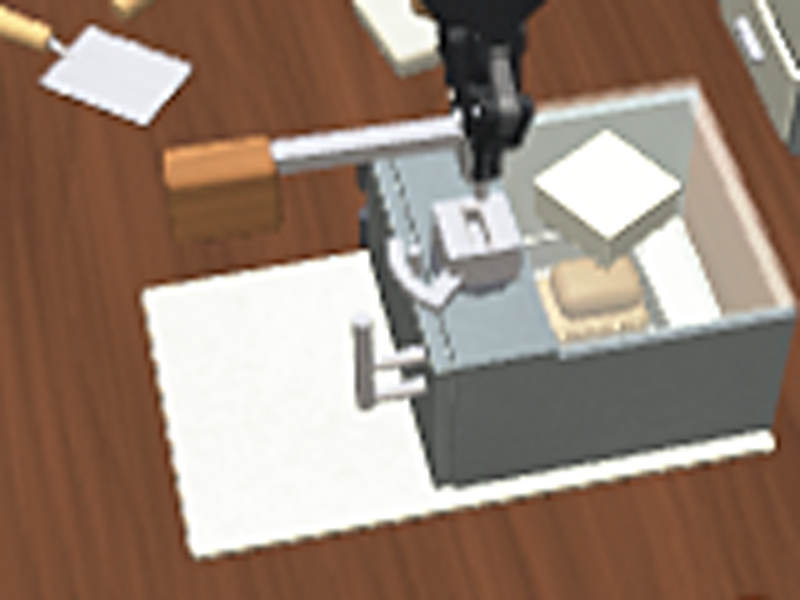

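The key is held with its handle toward the robot. The bit shows at crop (483,190) above the slot at (477,225). I'll check tip, level and yaw against the handle corners.

```bash
python3 - <<'E'
from h import *
np.set_printoptions(precision=1,suppress=True)
D=lambda p:(np.array(p)-[210,130]+.4)*5
I=lambda u,v:(210+u/5-.4,130+v/5-.4)
for dx in(0,3):
  o=np.array([661.1+dx,18.6,192.3])
  yaw=-.007;c,s=np.cos(yaw),np.sin(yaw);f=lambda a,b,z:D(proj("side",o+[a*c-b*s,a*s+b*c,z]))
  print("dx",dx,"bit low R corners",f(-3,-12,0),f(3,-12,0),"handle R top rear/front",f(-170,-14,50),f(-110,-14,50),"low rear/front",f(-170,-14,0),f(-110,-14,0),"L top rear/front",f(-170,14,50),f(-110,14,50))
print("slot ray z158",plane("side",I(477,225),158))
print("block corners",[plane("side",I(*p),158)[:2] for p in((431,202),(502,192),(522,247),(446,258))])
E
```

```text
dx 0 bit low R corners [472.6 200. ] [483.3 198.3] handle R top rear/front [162.4 188.7] [276.2 170.4] low rear/front [171.7 252.5] [281.4 234.4] L top rear/front [155.  150.8] [267.1 133. ]
dx 3 bit low R corners [477.9 199.1] [488.6 197.4] handle R top rear/front [168.2 187.8] [281.8 169.5] low rear/front [177.2 251.5] [286.8 233.5] L top rear/front [160.7 149.9] [272.6 132.1]
slot ray z158 [664.1  18.2 158. ]
block corners [array([642.7,  41.3]), array([684.2,  39.7]), array([684.7,  -3.6]), array([641.3,  -2. ])]
```

```bash
python3 -m inch '[[[0,0,0.1,0,0,0],[0,0,0.16,0,0,0],[0,0,0.175,0,0,0],[0,0,0.19,0,0,0],[0,0,0.19,0,0,0]]]'; python3 need.py 661 18.6 168 -0.0065
```

```text
clock: 4.17
eef_pos: [661.2, 15.8, 178.4]
tcp_rot: [3.141, -0.001, -0.011]
contact_force: [-5.4, -1.1, 17.8]
opening: 0.266
grasp_force: 90.8
t 4.2 pos [661.2  15.8 178.4] rot [ 3.141e+00 -1.000e-03 -1.100e-02] F [-5.4 -1.1 17.8] shift [-0.001 -0.014  0.052] turn [ 0.    -0.    -0.002]
```

Contact at the slot's rim, and y settled 3 mm low. I'll lift a little, correct and go down again.

```bash
python3 -m inch '[[[0,-0.015,-0.03,0,0,0],[0,-0.015,-0.03,0,0,0],[0,-0.015,-0.03,0,0,0],[0,-0.015,-0.03,0,0,0]]]'; python3 need.py 661 18.6 168 -0.0065;python3 -m inch '[[[0,0,0.02,0,0,0],[0,0,0.035,0,0,0],[0,0,0.045,0,0,0],[0,0,0.05,0,0,0]]]'; python3 need.py 661 18.6 168 -0.0065
```

```text
clock: 4.5
eef_pos: [660.7, 19.5, 181.6]
tcp_rot: [3.141, 0.001, -0.01]
contact_force: [0.1, -0.8, -1.9]
opening: 0.265
grasp_force: 88.1
t 4.5 pos [660.7  19.5 181.6] rot [ 3.141e+00  1.000e-03 -1.000e-02] F [ 0.1 -0.8 -1.9] shift [0.002 0.005 0.068] turn [ 0.     0.    -0.001]
clock: 4.83
eef_pos: [660.8, 20.0, 171.2]
tcp_rot: [3.142, 0.001, -0.01]
contact_force: [-0.2, 0.7, -0.9]
opening: 0.267
grasp_force: 88.2
t 4.8 pos [660.8  20.  171.2] rot [ 3.142e+00  1.000e-03 -1.000e-02] F [-0.2  0.7 -0.9] shift [0.001 0.007 0.016] turn [ 0.     0.    -0.001]
```

```bash
python3 -m inch '[[[0,0.002,0.012,0,0,0],[0,0.002,0.016,0,0,0],[0,0.004,0.016,0,0,-0.04],[0,0.006,0.016,0,0,-0.08],[0.001,0.008,0.016,0,0,-0.12],[0.002,0.01,0.016,0,0,-0.16],[0.003,0.012,0.016,0,0,-0.2],[0.004,0.012,0.016,0,0,-0.24]]]'; python3 need.py 664 16.6 168 1.75
```

```text
clock: 5.5
eef_pos: [662.8, 18.6, 169.0]
tcp_rot: [-3.142, -0.002, 0.746]
contact_force: [4.1, 3.0, -4.6]
opening: 0.269
grasp_force: 88.2
t 5.5 pos [662.8  18.6 169. ] rot [-3.142e+00 -2.000e-03  7.460e-01] F [ 4.1  3.  -4.6] shift [-0.002  0.011  0.005] turn [ 0.    -0.001 -0.32 ]
```

```bash
python3 -m inch '[[[0,0.001,0,0,0,-0.04],[0,0.003,0,0,0,-0.08],[0,0.004,0,0,0,-0.12],[0,0.006,0,0,0,-0.16],[0,0.008,0,0,0,-0.2],[0,0.009,0,0,0,-0.24],[-0.001,0.01,0,0,0,-0.28],[-0.002,0.01,0,0,0,-0.3]]]'; python3 need.py 664 16.6 168 1.75
python3 -m inch '[[[0,0,0,0,0,-0.02],[0,0,0,0,0,-0.02],[0,0,0,0,0,-0.02]]]'
python3 - <<'E'
from h import *
s=r.sense();print(s["wrist_torque"],s["contact_force"],s["tcp_rot"])
cv2.imwrite("pics/e.png",cv2.resize(r.grab_frame("side")[130:250,210:370,::-1],None,fx=5,fy=5,interpolation=cv2.INTER_CUBIC))
E
```

```text
clock: 6.17
eef_pos: [664.4, 18.9, 169.1]
tcp_rot: [3.138, -0.004, 1.689]
contact_force: [5.7, 13.2, -5.7]
opening: 0.267
grasp_force: 88.1
t 6.2 pos [664.4  18.9 169.1] rot [ 3.138 -0.004  1.689] F [ 5.7 13.2 -5.7] shift [-0.011 -0.003  0.005] turn [ 0.001 -0.001 -0.019]
clock: 6.42
eef_pos: [664.5, 19.0, 169.1]
tcp_rot: [3.138, -0.004, 1.745]
contact_force: [5.5, 12.2, -5.4]
opening: 0.264
grasp_force: 88.0
[ 2.51239935 -1.06279598 -0.09511995] [ 5.54334062 12.24684852 -5.44079349] [ 3.13764932 -0.00415398  1.74543393]
```

View pics/e.png

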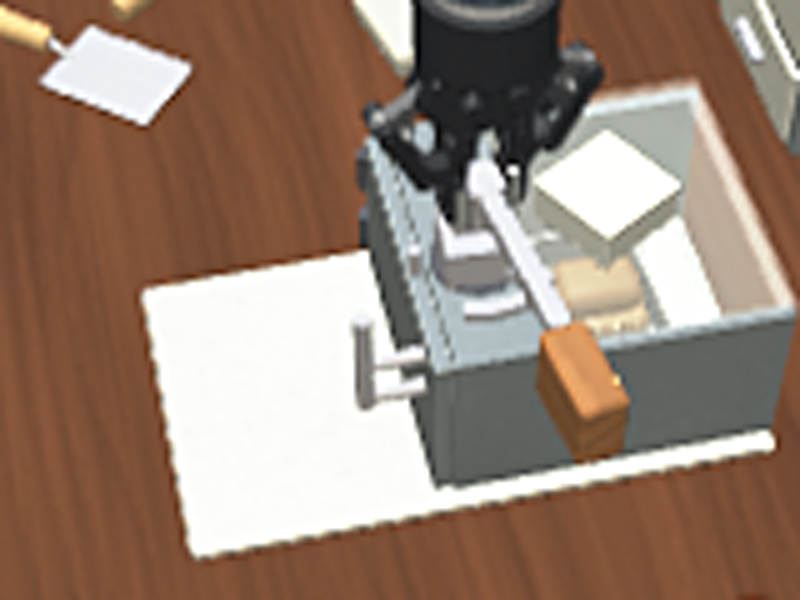

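The key handle now points right (crop (585,390)) and the cam has swung clear of the pin. I'll turn on until the torque shows the stop.

```bash
python3 -m inch '[[[0.01,0,0,0,0,-0.02],[0.01,0,0,0,0,-0.04],[0.01,0,0,0,0,-0.04],[0.01,0,0,0,0,-0.04]]]'; python3 -c "
from h import *
s=r.sense();print(s['wrist_torque'])"
```

```text
clock: 6.8
eef_pos: [664.2, 19.6, 169.2]
tcp_rot: [3.138, -0.002, 1.87]
contact_force: [5.7, 6.5, -5.1]
opening: 0.262
grasp_force: 90.9
[ 1.39254768 -1.00810727 -0.68231205]
```

```bash
python3 -m inch '[[[0.005,0,0,0,0,0.03],[0.005,0,0,0,0,0.045],[0.005,0,0,0,0,0.045],[0.005,0,-0.05,0,0,0.045],[0.005,0,-0.12,0,0,0.045],[0.005,0,-0.23,0,0,0.045],[0.005,0,-0.23,0,0,0.045]]]'
python3 -m inch '[[[-0.2,0,-0.02,0,0,0.04],[-0.4,0,-0.02,0,0,0.08],[-0.6,0,-0.02,0,0,0.12],[-0.8,0,-0.02,0,0,0.16],[-1,0,-0.02,0,0,0.2],[-1,0,-0.02,0,0,0.24],[-1,0,-0.02,0,0,0.28],[-1,0,-0.02,0,0,0.32]]]'
python3 need.py 568 -261 100 0
```

```text
clock: 7.38
eef_pos: [664.6, 18.7, 219.8]
tcp_rot: [3.135, 0.001, 1.732]
contact_force: [1.8, -0.7, -1.3]
opening: 0.264
grasp_force: 88.3
clock: 8.05
eef_pos: [693.7, -180.0, 218.5]
tcp_rot: [-3.141, 0.0, 0.723]
contact_force: [-0.5, 0.1, -2.1]
opening: 0.269
grasp_force: 88.4
t 8.0 pos [ 693.7 -180.   218.5] rot [-3.141  0.     0.723] F [-0.5  0.1 -2.1] shift [-0.739 -0.112  0.593] turn [-0.    0.    0.23]
```

```bash
python3 -m inch '[[[-0.2,-0.03,0,0,0,0.04],[-0.4,-0.06,0,0,0,0.08],[-0.6,-0.1,0,0,0,0.12],[-0.74,-0.11,0.1,0,0,0.16],[-0.74,-0.11,0.3,0,0,0.2],[-0.74,-0.11,0.5,0,0,0.23],[-0.74,-0.11,0.6,0,0,0.23],[-0.74,-0.11,0.6,0,0,0.23]]]'
python3 need.py 568 -261 24 0
python3 - <<'E'
from h import *
cv2.imwrite("pics/f.png",cv2.resize(r.grab_frame("side")[150:310,190:390,::-1],None,fx=4,fy=3.75,interpolation=cv2.INTER_CUBIC))
E
```

```text
clock: 8.72
eef_pos: [565.5, -259.8, 94.1]
tcp_rot: [-3.138, 0.007, 0.008]
contact_force: [-1.9, 0.1, -1.6]
opening: 0.265
grasp_force: 88.5
t 8.7 pos [ 565.5 -259.8   94.1] rot [-3.138  0.007  0.008] F [-1.9  0.1 -1.6] shift [0.015 0.007 0.35 ] turn [-0.001  0.002  0.003]
```

View pics/f.png

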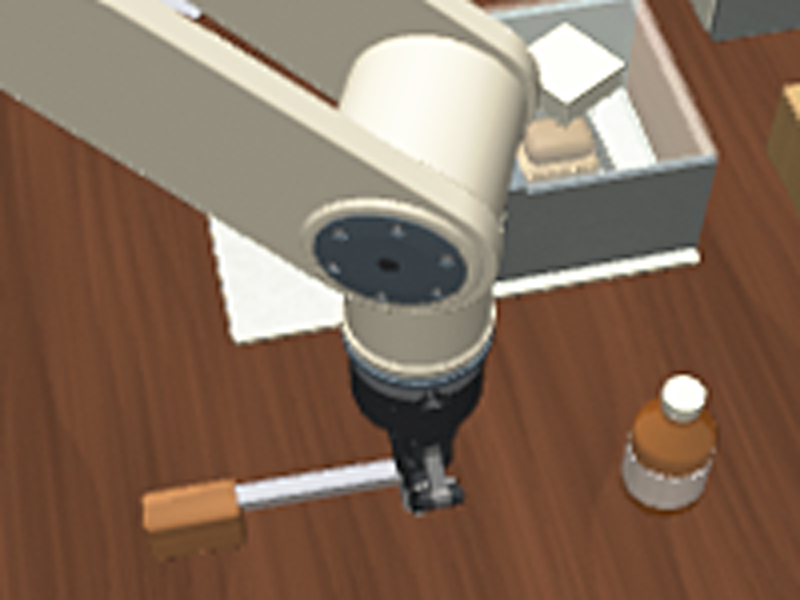

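The key hangs level, handle at crop (190,510), clear of the bottle. Setting it down.

```bash
python3 -m inch '[[[0,0,0.15,0,0,0],[0,0,0.3,0,0,0],[0,0,0.34,0,0,0],[0,0,0.36,0,0,0],[0,0,0.37,0,0,0],[0,0,0.37,0,0,0]]]'; python3 need.py 568 -261 21.4 0
```

```text
clock: 9.27
eef_pos: [570.2, -261.4, 26.6]
tcp_rot: [3.141, -0.002, 0.008]
contact_force: [-0.9, 0.1, -1.0]
opening: 0.265
grasp_force: 88.5
t 9.3 pos [ 570.2 -261.4   26.6] rot [ 3.141e+00 -2.000e-03  8.000e-03] F [-0.9  0.1 -1. ] shift [-0.011 -0.002  0.026] turn [ 0.    -0.001  0.002]
```

```bash
python3 -m inch '[[[0,0,0.01,0,0,0],[0,0,0.018,0,0,0],[0,0,0.023,0,0,0],[0,0,0.025,0,0,0]]]'; python3 need.py 568 -261 21.4 0
```

```text
clock: 9.6
eef_pos: [569.7, -261.2, 21.4]
tcp_rot: [3.141, -0.001, 0.007]
contact_force: [-3.2, 0.8, 12.0]
opening: 0.265
grasp_force: 90.5
t 9.6 pos [ 569.7 -261.2   21.4] rot [ 3.141e+00 -1.000e-03  7.000e-03] F [-3.2  0.8 12. ] shift [-0.008 -0.001 -0.   ] turn [ 0.    -0.     0.002]
```

```bash
python3 -m inch '[[[0,0,0,0,0,0],[0,0,0,0,0,0],[0,0,0,0,0,0],[0,0,0,0,0,0],[0,0,-0.1,0,0,0],[0,0,-0.3,0,0,0],[0,0,-0.5,0,0,0],[0,0,-0.7,0,0,0]]]' 1
python3 - <<'E'
from h import *
np.set_printoptions(precision=1,suppress=True)
p=plane("side",A(195,199),155);print("pull top",p,"in b crop",(proj("top",p)-[230,120]+.37)*3.8)
b=plane("side",A(195,258),75);print("pull foot",b)
y=-.0065;c,s=np.cos(y),np.sin(y);o=np.array([663.5,18.9])-[30*c+20*s,30*s-20*c]
print("case origin",o); f=lambda a,b:o+[a*c-b*s,a*s+b*c]
print("exp pull",f(-47,-75),"hinge",f(-6,94))
E
python3 need.py 587 -35 215 0.3
```

```text
clock: 10.27
eef_pos: [568.5, -260.7, 161.1]
tcp_rot: [-3.141, 0.001, 0.007]
contact_force: [0.3, -0.7, -0.3]
opening: 1.001
grasp_force: 0.0
pull top [587.1 -31.5 155. ] in b crop [231.8 315.3]
pull foot [585.5 -30.2  75. ]
case origin [633.6  39.1]
exp pull [586.1 -35.6] hinge [628.2 133.1]
t 10.3 pos [ 568.5 -260.7  161.1] rot [-3.141e+00  1.000e-03  7.000e-03] F [ 0.3 -0.7 -0.3] shift [ 0.1   -1.128 -0.269] turn [-0.     0.    -0.093]
```

```bash
python3 -m inch '[[[0,-0.1,-0.2,0,0,-0.03],[0.05,-0.3,-0.27,0,0,-0.06],[0.1,-0.5,-0.27,0,0,-0.09],[0.1,-0.7,-0.27,0,0,-0.09],[0.1,-0.9,-0.27,0,0,-0.09],[0.1,-1,-0.27,0,0,-0.09],[0.1,-1,-0.27,0,0,-0.09]]]' 1
python3 need.py 587 -32 130 0.3
```

```text
clock: 10.85
eef_pos: [587.3, -56.7, 214.0]
tcp_rot: [-3.14, -0.0, 0.294]
contact_force: [-0.9, -0.2, 0.2]
opening: 0.998
grasp_force: 0.0
t 10.8 pos [587.3 -56.7 214. ] rot [-3.14  -0.     0.294] F [-0.9 -0.2  0.2] shift [ 0.034 -0.118  0.42 ] turn [-0.    -0.    -0.002]
```

```bash
python3 -m inch '[[[0.035,-0.12,0,0,0,0],[0.035,-0.12,0.15,0,0,0],[0.035,-0.12,0.3,0,0,0],[0.035,-0.12,0.4,0,0,0],[0.035,-0.12,0.42,0,0,0],[0.035,-0.12,0.42,0,0,0]]]'
python3 -m inch '[[[0,0,0,0,0,0],[0,0,0,0,0,0],[0,0,0,0,0,0],[0,0,0,0,0,0],[0,0,0,0,0,0],[0,0,0,0,0,0],[0,0,0,0,0,0]]]' -1 30
python3 need.py 587 -32 130 0.3
```

```text
clock: 11.35
eef_pos: [586.5, -36.4, 128.6]
tcp_rot: [-3.141, 0.003, 0.29]
contact_force: [-0.1, -0.3, 0.1]
opening: 1.004
grasp_force: 0.0
clock: 11.93
eef_pos: [585.9, -29.6, 131.1]
tcp_rot: [-3.131, 0.0, 0.287]
contact_force: [-9.0, 35.0, 15.5]
opening: 0.125
grasp_force: 31.7
t 11.9 pos [585.9 -29.6 131.1] rot [-3.131  0.     0.287] F [-9.  35.  15.5] shift [0.002 0.013 0.005] turn [-0.003 -0.    -0.004]
```

```bash
cat > arc.py <<'E'
import sys
from h import *
H=np.array([628,135.]);v=np.array([586,-29.8])-H
s=r.sense();R=Rot.from_euler('xyz',s["tcp_rot"]);p=s["eef_pos"]
print("phi now",np.round(np.arctan2(v[1],v[0])%(2*np.pi)-np.arctan2(*(p[:2]-H)[::-1])%(2*np.pi),3),p.round(1),"F",s["contact_force"].round(1))
for f in map(float,sys.argv[1:]):
    q=H+Rot.from_euler('z',-f).apply(np.r_[v,0])[:2];yaw=.29-.5*f
    print(f,np.round(q),(R.inv().apply(np.r_[q,131]-p)/200).round(3),((R.inv()*Rot.from_euler('xyz',[np.pi,0,yaw])).as_rotvec()/np.pi).round(3))
E
python3 arc.py 0 .1 .2 .3 .4 .5 .6
```

```text
phi now 0.001 [585.9 -29.6 131.1] F [-9.  35.  15.5]
0.0 [586. -30.] [0.    0.001 0.   ] [-0.003  0.    -0.001]
0.1 [570. -25.] [-0.071 -0.046  0.001] [-0.003  0.     0.015]
0.2 [554. -18.] [-0.136 -0.1    0.001] [-0.003  0.     0.031]
0.3 [539. -10.] [-0.196 -0.16   0.002] [-0.003  0.     0.047]
0.4 [525.  -0.] [-0.25  -0.226  0.003] [-0.003  0.     0.063]
0.5 [512.  11.] [-0.297 -0.297  0.003] [-0.003  0.     0.079]
0.6 [500.  23.] [-0.337 -0.372  0.004] [-0.003  0.001  0.095]
```

```bash
python3 -m inch '[[[0,-0.015,0,0,0,0],[-0.035,-0.035,0,0,0,0.01],[-0.07,-0.06,0,0,0,0.015],[-0.1,-0.085,0,0,0,0.02],[-0.135,-0.115,0,0,0,0.03],[-0.165,-0.145,0,0,0,0.04],[-0.195,-0.175,0,0,0,0.045],[-0.195,-0.175,0,0,0,0.045]]]'; python3 arc.py .4 .5 .6 .7 .8 .9 1
```

```text
clock: 12.6
eef_pos: [540.1, -12.7, 131.2]
tcp_rot: [-3.141, -0.002, 0.148]
contact_force: [0.5, 1.0, 5.4]
opening: 0.124
grasp_force: 30.3
phi now 0.287 [540.1 -12.7 131.2] F [0.5 1.  5.4]
0.4 [525.  -0.] [-0.065 -0.072  0.001] [-0.    -0.001  0.018]
0.5 [512.  11.] [-0.121 -0.135  0.001] [-0.    -0.001  0.034]
0.6 [500.  23.] [-0.171 -0.204  0.   ] [-0.    -0.001  0.05 ]
0.7 [490.  36.] [-0.214 -0.278  0.   ] [-0.    -0.001  0.066]
0.8 [481.  50.] [-0.248 -0.355  0.   ] [-0.    -0.001  0.082]
0.9 [473.  65.] [-0.275 -0.436  0.   ] [-0.    -0.001  0.098]
1.0 [467.  81.] [-0.294 -0.519  0.   ] [-0.    -0.001  0.114]
```

The panel follows with little force.

```bash
python3 -m inch '[[[-0.065,-0.072,0,0,0,0.02],[-0.12,-0.135,0,0,0,0.035],[-0.17,-0.205,0,0,0,0.05],[-0.215,-0.28,0,0,0,0.065],[-0.25,-0.355,0,0,0,0.08],[-0.275,-0.435,0,0,0,0.1],[-0.295,-0.52,0,0,0,0.115],[-0.295,-0.52,0,0,0,0.115]]]'; python3 arc.py 1.1 1.2 1.3 1.4 1.5 1.6 1.68 1.74
```

```text
clock: 13.27
eef_pos: [461.8, 81.4, 130.3]
tcp_rot: [3.139, 0.006, -0.215]
contact_force: [-14.6, -5.5, 20.2]
opening: 0.125
grasp_force: 32.9
phi now 1.009 [461.8  81.4 130.3] F [-14.6  -5.5  20.2]
1.1 [462.  98.] [-0.016 -0.08  -0.004] [0.001 0.002 0.014]
1.2 [459. 114.] [-0.048 -0.158 -0.004] [0.001 0.002 0.03 ]
1.3 [458. 131.] [-0.072 -0.24  -0.004] [0.001 0.002 0.046]
1.4 [458. 148.] [-0.088 -0.323 -0.004] [0.001 0.002 0.062]
1.5 [461. 165.] [-0.095 -0.408 -0.004] [0.001 0.002 0.078]
1.6 [464. 182.] [-0.094 -0.493 -0.004] [0.001 0.002 0.094]
1.68 [469. 195.] [-0.087 -0.561 -0.005] [0.001 0.002 0.107]
1.74 [473. 204.] [-0.078 -0.611 -0.005] [0.001 0.002 0.116]
```

```bash
python3 -m inch '[[[-0.035,-0.08,0,0,0,0.015],[-0.065,-0.16,0,0,0,0.03],[-0.09,-0.24,0,0,0,0.045],[-0.1,-0.325,0,0,0,0.06],[-0.105,-0.41,0,0,0,0.08],[-0.105,-0.495,0,0,0,0.095],[-0.1,-0.54,0,0,0,0.1],[-0.1,-0.54,0,0,0,0.1]]]'; python3 arc.py 1.65
python3 -m inch '[[[0,0,0,0,0,0],[0,0,0,0,0,0],[0,0,0,0,0,0]]]' 0.2
python3 -m inch '[[[0,0,0,0,0,0],[0,0,-0.1,0,0,0],[0,0,-0.3,0,0,0],[0,0,-0.5,0,0,0],[0,0.3,-0.6,0,0,0],[0,0.5,-0.6,0,0,0],[0,0.7,-0.6,0,0,0],[0,0.9,-0.6,0,0,0]]]' 0.2
python3 need.py 430 -261 150 0
```

```text
clock: 13.93
eef_pos: [465.5, 192.3, 129.6]
tcp_rot: [3.138, 0.007, -0.528]
contact_force: [-17.9, 6.6, 14.1]
opening: 0.126
grasp_force: 33.0
phi now 1.66 [465.5 192.3 129.6] F [-17.9   6.6  14.1]
1.65 [467. 190.] [ 0.013  0.007 -0.007] [0.001 0.002 0.002]
clock: 14.18
eef_pos: [469.7, 190.4, 130.1]
tcp_rot: [-3.141, -0.0, -0.526]
contact_force: [0.0, -1.4, -1.1]
opening: 0.545
grasp_force: 0.0
clock: 14.85
eef_pos: [386.2, 47.2, 250.5]
tcp_rot: [-3.141, -0.002, -0.526]
contact_force: [1.0, -0.6, 0.6]
opening: 0.6
grasp_force: 0.0
t 14.8 pos [386.2  47.2 250.5] rot [-3.141e+00 -2.000e-03 -5.260e-01] F [ 1.  -0.6  0.6] shift [0.962 1.223 0.503] turn [-0.    -0.001 -0.167]
```

```bash
python3 - <<'E'
from h import *
s=r.grab_frame("side");t=r.grab_frame("top")
cv2.imwrite("pics/s1.png",s[...,::-1]);cv2.imwrite("pics/t1.png",t[...,::-1])
z=lambda i:cv2.resize(i[:,:,::-1],(400,560),interpolation=cv2.INTER_CUBIC)
cv2.imwrite("pics/g.png",np.hstack([z(s[130:312,250-25:225+130]),z(t[110:292,240:370])]))
E
```

```text
(no output)
```

View pics/g.png

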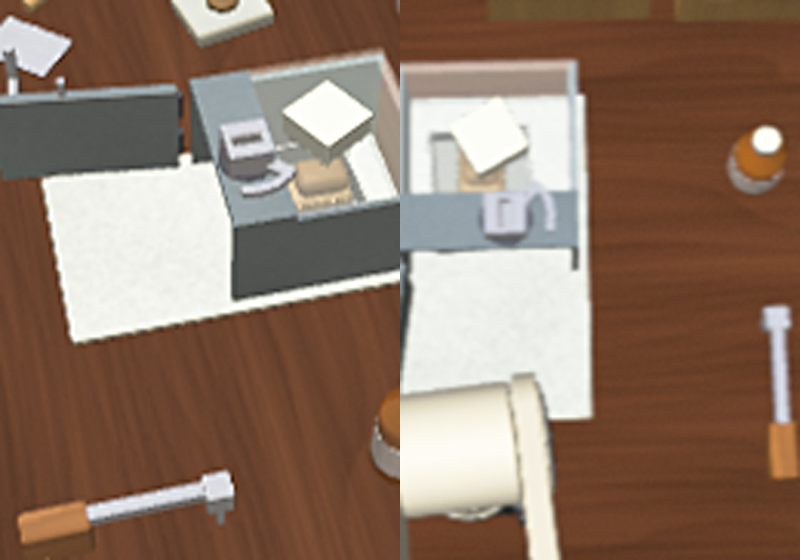

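The panel stands just past a right angle and the latch slot now runs fore-and-aft. The tray's rear edge is at top crop (432–530,134); the key stands with its head at (776,318) and handle at (783,450). Next I measure the tray and the key.

```bash
python3 - <<'E'
from h import *
np.set_printoptions(precision=1,suppress=True)
T=lambda u,v:(240+(u-400)/3.077-.3,110+v/3.077-.3)
print("tray rear corners z43",plane("top",T(432,134),43),plane("top",T(530,134),43))
im={n:cv2.imread(f'pics/{n[0]}1.png') for n in C}
for n,(x0,x1,y0,y1) in dict(top=(350,378,200,275),side=(225,310,275,312)).items():
    h=cv2.cvtColor(im[n],cv2.COLOR_BGR2HSV);sub=h[y0:y1,x0:x1]
    for nm,m in (("wood",(sub[...,1]>140)&(sub[...,2]>140)),("steel",(sub[...,1]<70)&(sub[...,2]>140))):
        cs,_=cv2.findContours(m.astype(np.uint8),0,2);c=max(cs,key=cv2.contourArea)
        bx=cv2.boxPoints(cv2.minAreaRect(c))+[x0,y0];w=np.array([plane(n,p,50)[:2] for p in bx])
        print(n,nm,w.ravel(),w.mean(0))
E
python3 need.py 430 -261 150 0
```

```text
tray rear corners z43 [780.7 100.4  43. ] [778.4  -6.1  43. ]
top wood [ 458.5 -251.2  458.  -280.   400.5 -277.2  401.  -248.6] [ 429.5 -264.3]
top steel [ 582.6 -250.4  582.  -276.4  458.2 -270.5  458.7 -244.8] [ 520.4 -260.5]
side wood [ 402.4 -252.2  458.8 -251.7  459.6 -278.8  404.1 -279.2] [ 431.2 -265.5]
side steel [ 459.3 -250.7  583.9 -251.3  582.6 -276.3  459.7 -275.3] [ 521.4 -263.4]
t 15.0 pos [383.9  44.7 249.7] rot [ 3.14   0.    -0.531] F [-0.   0.1 -0.3] shift [0.972 1.201 0.501] turn [ 0.001  0.    -0.169]
```

```bash
python3 -m inch '[[[0.16,0.2,0,0,0,-0.03],[0.32,0.4,0,0,0,-0.06],[0.48,0.6,0,0,0,-0.09],[0.65,0.8,0.1,0,0,-0.12],[0.8,1,0.2,0,0,-0.15],[0.8,1,0.3,0,0,-0.175],[0.8,1,0.3,0,0,-0.175],[0.8,1,0.3,0,0,-0.175]]]' 0.6
python3 need.py 430.5 -265 60 0.02
```

```text
clock: 15.62
eef_pos: [424.3, -208.9, 186.9]
tcp_rot: [3.141, 0.002, 0.02]
contact_force: [-1.0, 0.4, 0.0]
opening: 0.8
grasp_force: 0.0
t 15.6 pos [ 424.3 -208.9  186.9] rot [3.141e+00 2.000e-03 2.000e-02] F [-1.   0.4  0. ] shift [0.027 0.281 0.634] turn [0.    0.001 0.   ]
```

```bash
python3 -m inch '[[[0.027,0.14,0.1,0,0,0],[0.027,0.28,0.3,0,0,0],[0.027,0.28,0.5,0,0,0],[0.027,0.28,0.6,0,0,0],[0.027,0.28,0.63,0,0,0],[0.027,0.28,0.63,0,0,0],[0.027,0.28,0.63,0,0,0]]]'; python3 need.py 430.5 -265 12 0.02
```

```text
clock: 16.2
eef_pos: [432.1, -260.7, 64.7]
tcp_rot: [3.141, -0.001, 0.023]
contact_force: [0.5, -1.0, 0.2]
opening: 0.801
grasp_force: 0.0
t 16.2 pos [ 432.1 -260.7   64.7] rot [ 3.141e+00 -1.000e-03  2.300e-02] F [ 0.5 -1.   0.2] shift [-0.009  0.021  0.264] turn [ 0.    -0.     0.001]
```

```bash
python3 -m inch '[[[0,0.02,0.1,0,0,0],[0,0.02,0.2,0,0,0],[0,0.02,0.255,0,0,0],[0,0.02,0.26,0,0,0],[0,0.02,0.26,0,0,0]]]'; python3 need.py 430.5 -265 12 0.02
python3 -m inch '[[[0,0,0,0,0,0],[0,0,0,0,0,0],[0,0,0,0,0,0],[0,0,0,0,0,0],[0,0,0,0,0,0]]]' -1 100
python3 -m inch '[[[0,0,-0.1,0,0,0],[0,0,-0.2,0,0,0],[0,0,-0.3,0,0,0],[0,0,-0.3,0,0,0],[0,0,-0.3,0,0,0]]]'; python3 need.py 430.5 -265 12 0
```

```text
clock: 16.62
eef_pos: [432.0, -264.6, 12.6]
tcp_rot: [3.141, -0.0, 0.023]
contact_force: [-0.8, -0.3, 1.1]
opening: 0.804
grasp_force: 0.0
t 16.6 pos [ 432.  -264.6   12.6] rot [ 3.141 -0.     0.023] F [-0.8 -0.3  1.1] shift [-0.007  0.002  0.003] turn [ 0.    -0.     0.001]
clock: 17.03
eef_pos: [432.1, -265.0, 12.9]
tcp_rot: [3.141, -0.001, 0.023]
contact_force: [-0.7, 1.3, 8.9]
opening: 0.319
grasp_force: 98.4
clock: 17.45
eef_pos: [432.1, -265.1, 72.7]
tcp_rot: [3.14, -0.002, 0.023]
contact_force: [-0.1, -0.1, -2.3]
opening: 0.315
grasp_force: 98.7
t 17.4 pos [ 432.1 -265.1   72.7] rot [ 3.14e+00 -2.00e-03  2.30e-02] F [-0.1 -0.1 -2.3] shift [-0.009 -0.001  0.304] turn [ 0.    -0.001  0.007]
```

```bash
python3 -m inch '[[[0,-0.2,0,0,0,0],[0,-0.4,0,0,0,0],[0,-0.6,0,0,0,0],[0,-0.8,0,0,0,0],[0.02,-1,0,0,0,0.01],[0.02,-1,0,0,0,0.01]]]'
python3 -m inch '[[[0,-0.2,0,0,0,0],[0,-0.4,0,0,0,0],[0,-0.55,0,0,0,0],[0,-0.55,0,0,0,0],[0,-0.55,0,0,0,0],[0,-0.55,0,0,0,0]]]'
python3 need.py 533 46 70 -0.01
python3 - <<'E'
from h import *
s=r.grab_frame("side");cv2.imwrite("pics/s2.png",s[...,::-1])
cv2.imwrite("pics/i.png",cv2.resize(s[130:250,210:370,::-1],None,fx=5,fy=5,interpolation=cv2.INTER_CUBIC))
E
```

```text
clock: 17.95
eef_pos: [429.4, -59.1, 70.7]
tcp_rot: [-3.14, 0.003, -0.006]
contact_force: [-0.6, -0.2, -1.4]
opening: 0.312
grasp_force: 99.3
clock: 18.45
eef_pos: [431.1, 45.2, 71.1]
tcp_rot: [3.141, 0.002, -0.007]
contact_force: [1.1, -0.8, -1.8]
opening: 0.313
grasp_force: 99.8
t 18.4 pos [431.1  45.2  71.1] rot [ 3.141e+00  2.000e-03 -7.000e-03] F [ 1.1 -0.8 -1.8] shift [ 0.509 -0.008  0.005] turn [0.    0.    0.001]
```

View pics/i.png

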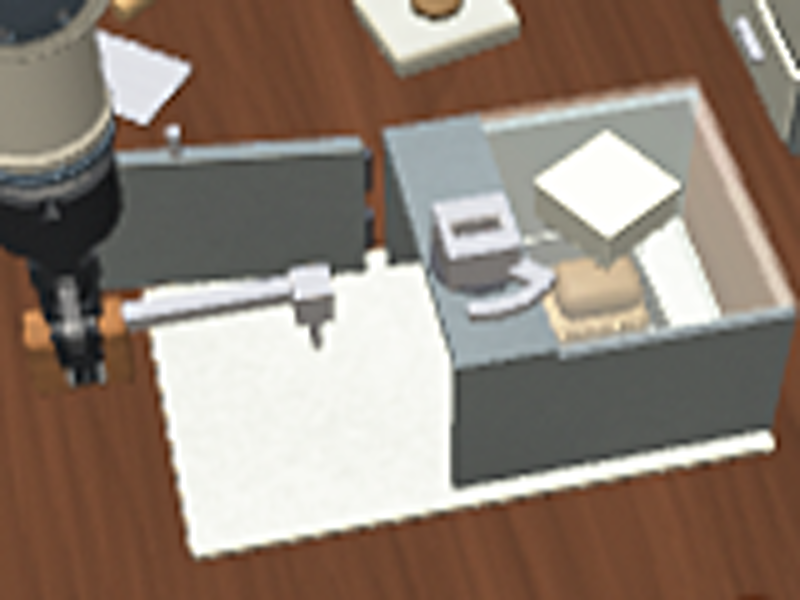

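The key is held, head at crop (313,285), bit's lower end at (317,348). I'll check its height and place.

```bash
python3 - <<'E'
from h import *
np.set_printoptions(precision=1,suppress=True)
D=lambda p:(np.array(p)-[210,130]+.4)*5
for z in(54,58,62): print(z,"bit low R corners",D(proj("side",[567,33,z])),D(proj("side",[573,33,z])),"head top L/R front",D(proj("side",[582,57,z+50])),D(proj("side",[582,33,z+50])),"rear",D(proj("side",[558,57,z+50])),D(proj("side",[558,33,z+50])))
E
```

```text
54 bit low R corners [311.5 349.8] [321.2 348.1] head top L/R front [325. 262.] [332.9 292.1] rear [285.2 268.8] [292.7 299.1]
58 bit low R corners [311.2 345.7] [320.9 343.9] head top L/R front [324.7 257.5] [332.7 287.6] rear [284.9 264.4] [292.4 294.7]
62 bit low R corners [310.9 341.5] [320.7 339.8] head top L/R front [324.5 253.1] [332.5 283.2] rear [284.5 259.9] [292.  290.2]
```

```bash
python3 -m inch '[[[0.1,0,-0.015,0,0,0],[0.2,0,-0.015,0,0,0],[0.3,0,-0.015,0,0,0],[0.4,0,-0.015,0,0,0],[0.5,0,-0.015,0,0,0],[0.515,0,-0.015,0,0,0],[0.515,0,-0.015,0,0,0],[0.515,0,-0.015,0,0,0]]]'; python3 need.py 534 46 37 -0.01
python3 -m inch '[[[0,0,0.04,0,0,0],[0,0,0.08,0,0,0],[0,0,0.12,0,0,0],[0,0,0.15,0,0,0],[0,0,0.17,0,0,0],[0,0,0.18,0,0,0],[0,0,0.18,0,0,0]]]'; python3 need.py 534 46 37 -0.01
```

```text
clock: 19.17
eef_pos: [533.6, 43.4, 74.2]
tcp_rot: [3.141, 0.002, -0.01]
contact_force: [-0.5, -0.0, -2.7]
opening: 0.315
grasp_force: 99.8
t 19.2 pos [533.6  43.4  74.2] rot [ 3.141e+00  2.000e-03 -1.000e-02] F [-0.5 -0.  -2.7] shift [ 0.002 -0.013  0.186] turn [ 0.     0.001 -0.   ]
clock: 19.75
eef_pos: [534.4, 44.5, 38.1]
tcp_rot: [3.142, 0.001, -0.008]
contact_force: [0.4, -0.5, -1.7]
opening: 0.315
grasp_force: 99.8
t 19.8 pos [534.4  44.5  38.1] rot [ 3.142e+00  1.000e-03 -8.000e-03] F [ 0.4 -0.5 -1.7] shift [-0.002 -0.007  0.006] turn [0.    0.    0.001]
```

```bash
python3 -m inch '[[[-0.02,0,0,0,0,0],[-0.05,0,0,0,0,0],[-0.08,0,0,0,0,0],[-0.11,0,0,0,0,0],[-0.14,0,0,0,0,0],[-0.17,0,0,0,0,0],[-0.2,0,0,0,0,0],[-0.22,0,0,0,0,0]]]'; python3 need.py 435 44.5 38 -0.007
python3 -m inch '[[[-0.03,0,0,0,0,0],[-0.06,0,0,0,0,0],[-0.09,0,0,0,0,0],[-0.12,0,0,0,0,0],[-0.15,0,0,0,0,0],[-0.17,0,0,0,0,0],[-0.185,0,0,0,0,0],[-0.19,0,0,0,0,0]]]'; python3 need.py 435 44.5 38 -0.007
python3 - <<'E'
from h import *
s=r.grab_frame("side");t=r.grab_frame("top");cv2.imwrite("pics/s3.png",s[...,::-1])
z=lambda i:cv2.resize(i[:,:,::-1],(400,560),interpolation=cv2.INTER_CUBIC)
cv2.imwrite("pics/j.png",np.hstack([z(s[130:256,240:330]),z(t[110:236,225:315])]))
E
```

```text
clock: 20.42
eef_pos: [490.2, 44.9, 39.0]
tcp_rot: [-3.142, -0.0, -0.008]
contact_force: [2.7, -0.7, -0.7]
opening: 0.318
grasp_force: 99.7
t 20.4 pos [490.2  44.9  39. ] rot [-3.142 -0.    -0.008] F [ 2.7 -0.7 -0.7] shift [-0.276  0.004  0.005] turn [-0. -0. -0.]
clock: 21.08
eef_pos: [452.5, 45.2, 38.9]
tcp_rot: [-3.142, -0.0, -0.008]
contact_force: [2.8, -0.2, -0.1]
opening: 0.318
grasp_force: 99.8
t 21.1 pos [452.5  45.2  38.9] rot [-3.142 -0.    -0.008] F [ 2.8 -0.2 -0.1] shift [-0.087  0.004  0.004] turn [-0. -0. -0.]
```

View pics/j.png

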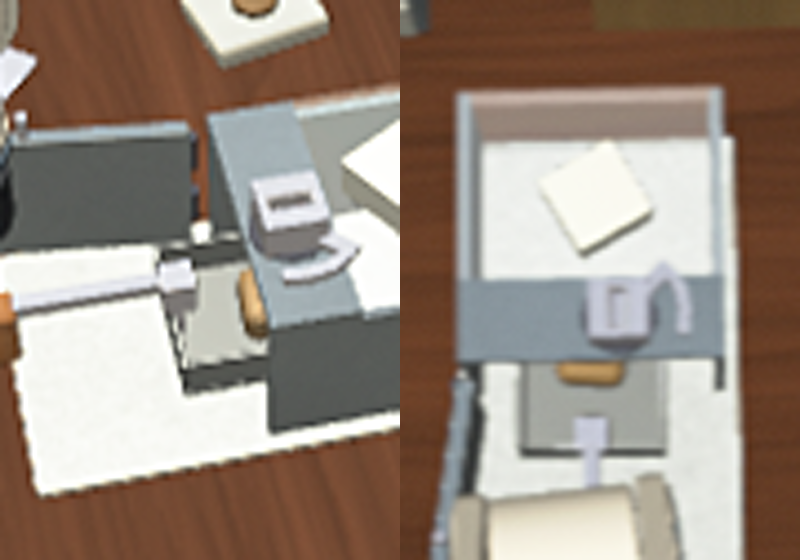

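The tray is about 50 mm out with the fossil upright, and its front wall's edge is at top crop (590,448–455). I'll measure what is left.

```bash
python3 - <<'E'
from h import *
np.set_printoptions(precision=1,suppress=True)
T=lambda u,v:(225+(u-400)/4.444-.4,110+v/4.444-.4)
S=lambda u,v:(240+u/4.444-.4,130+v/4.444-.4)
print("foot z8",plane("top",T(590,455),8),"top z43",plane("top",T(590,448),43))
print("side: right front corner foot z8",plane("side",S(187,391),8),"top z43",plane("side",S(183,366),43))
E
```

```text
foot z8 [586.3  46.4   8. ] top z43 [585.1  44.9  43. ]
side: right front corner foot z8 [587.9  -6.5   8. ] top z43 [585.1 -10.7  43. ]
```

```bash
python3 -m inch '[[[-0.025,0,0,0,0,0],[-0.05,0,0,0,0,0],[-0.075,0,0,0,0,0],[-0.088,0,0,0,0,0],[-0.088,0,0,0,0,0],[-0.088,0,0,0,0,0]]]'; python3 need.py 435 44.5 38 -0.007
python3 -m inch '[[[0.015,0,0,0,0,0],[0.025,0,0,0,0,0],[0.025,0,-0.05,0,0,0],[0.025,0,-0.12,0,0,0],[0.025,0,-0.22,0,0,0],[0.025,0,-0.3,0,0,0],[0.025,0,-0.3,0,0,0]]]'
python3 -m inch '[[[0,0.1,0,0,0,0],[0,0.3,0,0,0,0],[0,0.5,0,0,0,0],[0,0.7,0,0,0,0],[0,0.9,0,0,0,0],[0,1,0,0,0,0],[0,1,0,0,0,0]]]';python3 need.py 432 -262 30 -0.007
```

```text
clock: 21.68
eef_pos: [434.1, 45.3, 38.6]
tcp_rot: [3.141, 0.002, -0.008]
contact_force: [0.5, 0.1, -1.4]
opening: 0.32
grasp_force: 99.8
t 21.7 pos [434.1  45.3  38.6] rot [ 3.141e+00  2.000e-03 -8.000e-03] F [ 0.5  0.1 -1.4] shift [0.004 0.004 0.003] turn [ 0.     0.001 -0.   ]
clock: 22.27
eef_pos: [442.1, 45.5, 101.8]
tcp_rot: [-3.141, -0.004, -0.008]
contact_force: [1.8, 0.6, -1.3]
opening: 0.316
grasp_force: 99.8
clock: 22.85
eef_pos: [438.7, -158.4, 98.8]
tcp_rot: [3.141, -0.001, -0.012]
contact_force: [-0.3, 0.2, -1.7]
opening: 0.316
grasp_force: 99.8
t 22.8 pos [ 438.7 -158.4   98.8] rot [ 3.141e+00 -1.000e-03 -1.200e-02] F [-0.3  0.2 -1.7] shift [-0.028  0.518  0.345] turn [ 0.    -0.    -0.002]
```

```bash
python3 -m inch '[[[-0.03,0.15,0,0,0,0],[-0.03,0.35,0,0,0,0],[-0.03,0.52,0.1,0,0,0],[-0.03,0.52,0.25,0,0,0],[-0.03,0.52,0.37,0,0,0],[-0.03,0.52,0.385,0,0,0],[-0.03,0.52,0.39,0,0,0],[-0.03,0.52,0.39,0,0,0]]]'
python3 -m inch '[[[0,0,0.01,0,0,0],[0,0,0.02,0,0,0],[0,0,0.025,0,0,0],[0,0,0.025,0,0,0]]]'
```

```text
clock: 23.52
eef_pos: [431.8, -258.1, 21.1]
tcp_rot: [-3.141, 0.0, -0.008]
contact_force: [0.3, -0.2, -0.9]
opening: 0.315
grasp_force: 99.8
clock: 23.85
eef_pos: [432.0, -258.6, 16.3]
tcp_rot: [3.141, -0.001, -0.008]
contact_force: [0.2, 0.3, -1.5]
opening: 0.313
grasp_force: 99.8
```

```bash
python3 -m inch '[[[0,0,0.006,0,0,0],[0,0,0.012,0,0,0],[0,0,0.016,0,0,0],[0,0,0.016,0,0,0]]]'; python3 -m inch '[[[0,0,0,0,0,0],[0,0,0,0,0,0]]]' -1 20;python3 -m inch '[[[0,0,0,0,0,0],[0,0,0,0,0,0],[0,0,0,0,0,0],[0,0,0,0,0,0]]]' 0.6
python3 -m inch '[[[0,0,-0.1,0,0,0],[0,0,-0.3,0,0,0],[0,0,-0.5,0,0,0],[-0.1,0.1,-0.7,0,0,0],[-0.2,0.4,-0.7,0,0,0],[-0.3,0.8,-0.7,0,0,0],[-0.3,0.8,-0.7,0,0,0],[-0.3,0.8,-0.7,0,0,0]]]'
python3 - <<'E'
from h import *
s=r.grab_frame("side");t=r.grab_frame("top");cv2.imwrite("pics/s4.png",s[...,::-1]);cv2.imwrite("pics/t4.png",t[...,::-1])
z=lambda i:cv2.resize(i[:,:,::-1],(400,500),interpolation=cv2.INTER_CUBIC)
cv2.imwrite("pics/k.png",np.hstack([z(s[130:312,225:370]),z(t[110:292,230:375])]))
E
```

```text
clock: 24.18
eef_pos: [431.7, -258.7, 12.9]
tcp_rot: [3.142, -0.0, -0.009]
contact_force: [-2.0, 1.9, 4.6]
opening: 0.316
grasp_force: 100.8
clock: 24.35
eef_pos: [431.8, -258.6, 12.9]
tcp_rot: [3.142, -0.0, -0.008]
contact_force: [-1.5, 0.6, 5.3]
opening: 0.316
grasp_force: 100.8
clock: 24.68
eef_pos: [431.7, -258.7, 12.5]
tcp_rot: [3.142, -0.0, -0.009]
contact_force: [0.5, -0.6, -0.9]
opening: 0.797
grasp_force: 0.0
clock: 25.35
eef_pos: [369.4, -421.8, 153.4]
tcp_rot: [3.139, -0.001, -0.009]
contact_force: [-0.1, 0.5, 0.4]
opening: 0.8
grasp_force: 0.0
```

View pics/k.png

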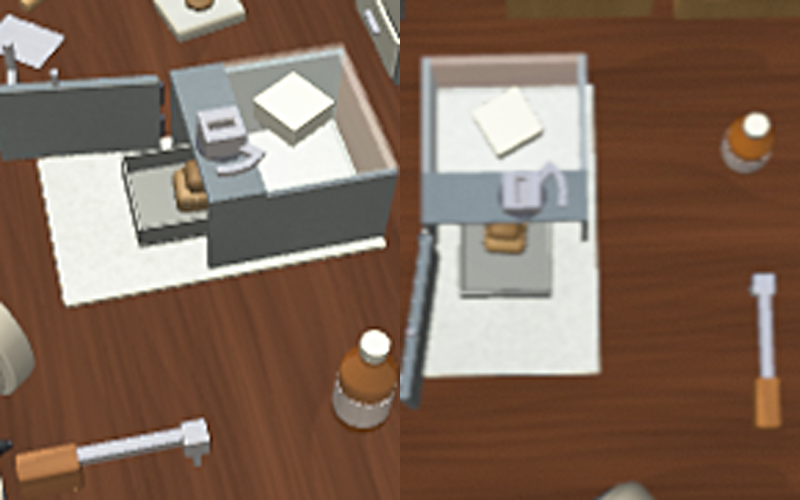

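The tray is about half out (front edge at top crop v≈297, x≈568, 65 mm before the case) with the fossil upright. The panel is just past square, and the key stands at the right, clear of the tray.

```bash
python3 -c "
from h import *
print(plane('top',(230+105/2.76-.3,110+297/2.747-.3),8));print(r.sign_off())"
```

```text
[566.57459365  45.35280192   8.        ]
the job is handed in; nothing more can be done
None
```

The job is done and handed in at about 25 s of the 72 s: the latch is unlocked, the panel stands about 5° past square, the tray is about 65 mm (half its length) out with the fossil upright, and the key stands on the table clear of it.

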